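Seat a printing block in the registration gauge by feel

TASK

Put the long, narrow printing block in front of the hooded registration gauge and slide it in, nose first and in line with the gauge, until you feel it come fully home against the stop hidden under the hood. Push gently, do not ram the stop, and leave the block seated there, flat on the table, centred and straight in the gauge. Leave the square block where it is.

Things in the scene. Friction and masses are not known exactly. Their poses are not given: they have to be found in the camera images.
- border_block: Long, narrow wooden printing block, carved face down: dark slab 80 mm wide (x), 160 long (y), 40 tall, 0.34-0.53 kg. Upright pale handle, 24 mm (x) by 40 (y), from 40 to 115 mm above the table, centred at x = 0, y = -30 mm. Origin: centre of the underside; z up. +y points to the nose, the end farther from the handle. Friction on the table up to 6 N.
- gauge: Fixed grey steel hood, 150 mm wide (x), 150 long (y), top at 56 mm, black thumbscrew at its far end to 78. Origin: centre of the open mouth, at table height; +y points in. Opening 130 mm wide, 50 high, no floor: the block slides in on the table. The stop inside is out of sight, its depth unknown: the block is home with its nose 45 to 82 mm past the mouth, where the force rises sharply.
- feeler (a joint): Travel in m of the sprung plate in front of the hidden solid stop: 0 when untouched, 0.014 when the block is fully home against the stop. The block's nose pushes it back over its last 14 mm; its spring is light (under 1 N), so push on through it to the solid stop. It cannot push the block out again.
- square_block: The square printing block, to be left alone: dark slab 110 x 110 mm, 40 mm tall, with an upright pale handle 24 mm (x) by 40 mm (y) in its middle, up to 115 mm. Origin: centre of the underside.
There are look-alikes about, which are no part of the job. What is shaped like the border_block but purple is not meant.

How it is judged:
By the outcome, as a careful person would: the job done as asked, in the order asked, and still so for the second after the job is handed in, with the robot touching nothing.
It also fails if it takes over 48 s, if anything falls off the work surface, if the arm or the gripper's body presses on something with over 40 N, if the wrist force passes 120 N, or if a joint passes its speed limit or range.

ROBOT

A 6-joint arm with a two-finger parallel gripper is mounted at the origin on the work surface. World frame = base frame: x ahead of the robot, y to its left, z up, the work surface at z = 0. Lengths are in mm, angles in rad, forces in N, time in s.
With the tool pointing down it reaches from about 325 to 850 mm from the base axis. Payload 4.4 kg.
Tool frame: the origin (TCP) lies midway between the tips of the shut fingers; the grasp point (between the pads) lies 19 mm behind it; z points along the fingers, x is the direction in which the jaws open and shut, and the axes are right-handed (so a half turn about z gives the same grasp; the last joint's range is limited). The gripper opens to 94 mm and grips with 3 to 60 N. Pads are 16 mm wide; open, the fingers measure 119 mm over their backs; the gripper's body (75 mm by 177 mm) begins 78 mm behind the grasp point.
Start: joints at [1.024, 0.207, 1.542, -0, 1.393, -0.15], TCP at [222.229, 530.322, 205.447] pointing down, gripper open.
Joint ranges: [-2.73, 2.73], [-0.86, 2.22], [0.23, 2.46], [-1.11, 4.25], [0.08, 2.63], [-2.82, 2.82]. Speed limits (rad/s): [2.79, 2.79, 3.14, 3.14, 3.14, 3.14].

INTERFACE

Orientations are given as a unit quaternion [w, x, y, z].
In Python, from station import sense, grab_frame, finish_job gives the robot as it stands. The module is installed in compiled form; this text tells all that it offers.
- The arm moves only by the tool jog_arm, never from a script. Its argument "deltas" is one flat list of numbers, 7 for each row, row after row: the shift along the tool's x, y, z in cm, then the turn, a rotation vector about the tool's x, y, z in units of 6 degrees (1.0 is 6 degrees), then the finger opening in cm, from 0 to 9.4. A call has 1 to 10 rows; each row is the pose to reach, as a shift and turn from the pose commanded when the call began, along the tool's axes at that moment; what a row does not reach only later rows make up. A row lasts 1/12 s, in which the tool goes at most 41.7 mm and 7.16 degrees, less where a joint would pass 70% of its speed; a pose out of reach is approached as far as the arm can. A call with a gripper value outside its range is refused whole. The fingers move at their own pace and stop on an object; "newtons" is the grip in N (left out, the last holds). Time passes only in rows, so rows that repeat a pose let the fingers close. It gives the time, the measured TCP pose, the force and the opening at its end, in the units of the state.
- sense(): the state, without advancing time (a new reading comes with each control period).
- grab_frame(name): name is "scene" or "top"; returns a dict with "img" (400x640x3 uint8, red, green, blue), "mtx" (3x3 intrinsics, pixels), "world_from_camera" (4x4, takes a point from camera to world coordinates). Camera axes: x right, y up, looking along -z (the intrinsics and any distortion apply to the point x, -y, -z); pixel columns grow to the right and rows downward; lengths in mm; the calibration is good to about 2 mm. A picture is of the moment at which its call begins. There is no depth.
- finish_job(): hands the job in, once; it reports no verdict.
The state is a dict: "t": time; "q": joint angles; "dq": joint speeds; "joint_efforts": joint torques, N m; "position": TCP position; "tool_rot": TCP orientation; "ft_force": force on the tool from outside, world axes, zero at the start; "torque": the same for the moment, N m; "opening": finger opening in mm.
Only numpy, scipy, OpenCV 4.12 (cv2) and the standard library are available. Lean on these libraries where they do the work, as an engineer would, in place of code of your own. Each camera call takes 0.05 s, during which the arm holds its last target. There are 200 camera calls.

## Working session

There is one attempt and no reset: what is moved stays moved. The work goes in short steps, Python scripts to look and compute and a tool call to move; the robot and the scene stay as the last step left them, time stands still between calls to the robot, and variables do not carry over. Pictures are saved under pics/ and viewed, about 8 in all and at most 12, crops included, and the job is handed in when it is done.

Besides the shell and the picture viewer there is one more tool, called as a command line: name --argument value ..., lists and objects as JSON in quotes. jog_arm: Moves the arm, as the interface text tells. Its arguments: {"type":"object","properties":{"deltas":{"type":"array","items":{"type":"number"}},"newtons":{"type":"number"}},"required":["deltas"]}

```bash
mkdir -p pics
python3 - <<'E'
from station import *
import cv2,numpy as np
np.set_printoptions(precision=4,suppress=True)
for n in("scene","top"):
    f=grab_frame(n);cv2.imwrite(f"pics/{n}0.png",f["img"][:,:,::-1]);print(n,f["mtx"],f["world_from_camera"],f.keys())
s=sense();print(s)
E
```

```text
scene [[367.3828   0.     320.6498]
 [  0.     367.3828 202.4159]
 [  0.       0.       1.    ]] [[ -0.6335  -0.5538   0.5404 971.9039]
 [  0.7736  -0.4387   0.4573 338.679 ]
 [ -0.0162   0.7077   0.7063 506.0062]
 [  0.       0.       0.       1.    ]] dict_keys(['img', 'mtx', 'world_from_camera'])
top [[365.6715   0.     320.7596]
 [  0.     365.6715 198.3995]
 [  0.       0.       1.    ]] [[ -0.0135   0.9847  -0.1735 488.3296]
 [ -0.9998  -0.0105   0.0179  15.7836]
 [  0.0158   0.1737   0.9847 693.7183]
 [  0.       0.       0.       1.    ]] dict_keys(['img', 'mtx', 'world_from_camera'])
{'t': 0.1, 'q': array([ 1.0235,  0.2073,  1.5428, -0.    ,  1.3935, -0.1505]), 'dq': array([ 0.0013, -0.0006, -0.0057, -0.0017, -0.0016, -0.0002]), 'joint_efforts': array([  0.0001, -37.1862, -28.2296,   0.07  ,   0.0311,  -0.    ]), 'position': array([221.8403, 529.693 , 204.4252]), 'tool_rot': array([ 0.0004,  0.8326,  0.5539, -0.0009]), 'ft_force': array([0.2164, 0.0456, 0.7279]), 'torque': array([ 0.0054,  0.001 , -0.042 ]), 'opening': 94.17442187695876}
```

View pics/top0.png

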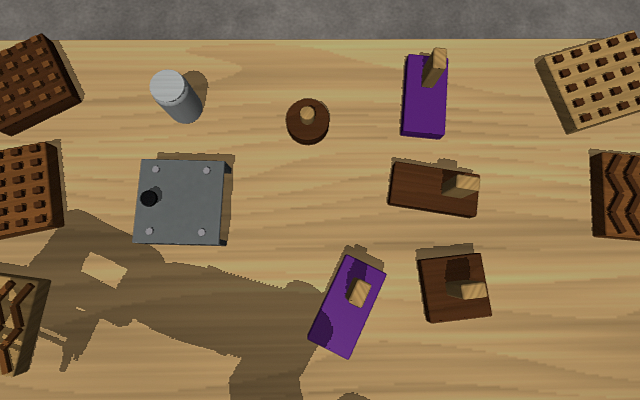

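View pics/scene0.png

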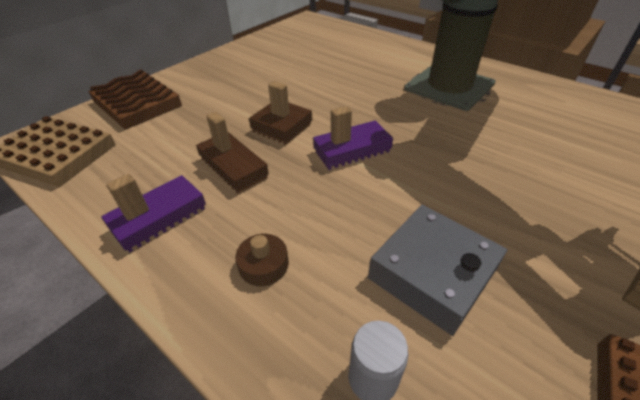

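Candidates for the border block, in the top picture:
- Brown long block at (434,187).
- Purple look-alikes at (424,95) and (346,305), which I reject.
- Brown square block at (455,285), to be left alone.
- Round knob at (308,120).

I choose the brown long block. Its handle is at the right end, so the nose points left to the gauge mouth at about (225,200). The thumbscrew is at the far end, (150,198). Next is a close crop of both.

Run:
```python
import cv2,numpy as np
a=cv2.imread("pics/top0.png")
r=cv2.resize
A=r(a[145:230,380:495],None,fx=6,fy=6,interpolation=cv2.INTER_CUBIC)[:300*2]
B=r(a[145:255,125:245],None,fx=6,fy=6,interpolation=cv2.INTER_CUBIC)
h=max(A.shape[0],B.shape[0])
def g(i,x0,y0):
    for x in range(0,i.shape[1],60): cv2.putText(i,str(x0+x//6),(x,8),0,.33,(0,255,255));cv2.line(i,(x,0),(x,i.shape[0]),(0,255,255),1) if 0 else None
    for y in range(0,i.shape[0],60): cv2.putText(i,str(y0+y//6),(0,y+4),0,.33,(0,255,255))
    return i
A=g(A,380,145);B=g(B,125,145)
c=np.zeros((h,A.shape[1]+B.shape[1],3),np.uint8);c[:A.shape[0],:A.shape[1]]=A;c[:B.shape[0],A.shape[1]:]=B
c=r(c,(799,int(c.shape[0]*799/c.shape[1])),interpolation=cv2.INTER_AREA);print(c.shape)
cv2.imwrite("pics/crop.png",c)
```

```text
(374, 799, 3)
```

View pics/crop.png

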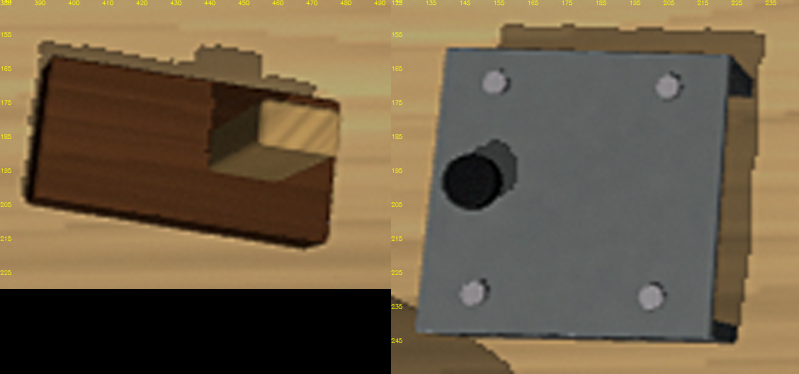

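```bash
cat > h.py <<'E'
import numpy as np,cv2
from scipy.optimize import least_squares
def proj(f,P):
    T=np.linalg.inv(f["world_from_camera"]);c=np.atleast_2d(P)@T[:3,:3].T+T[:3,3]
    p=np.c_[c[:,0],-c[:,1],-c[:,2]]@f["mtx"].T
    return p[:,:2]/p[:,2:]
def place(v,L):
    x,y,a=v;c,s=np.cos(a),np.sin(a);L=np.asarray(L,float)
    return np.c_[x+c*L[:,0]-s*L[:,1],y+s*L[:,0]+c*L[:,1],L[:,2]]
def fit(f,L,px,v0):
    r=least_squares(lambda v:(proj(f,place(v,L))-px).ravel(),v0,x_scale=[10,10,.1],loss='soft_l1')
    return r.x,np.abs(r.fun).reshape(-1,2)
def box(w,y0,y1,z): return np.array([[w/2,y1,z],[w/2,y0,z],[-w/2,y0,z],[-w/2,y1,z]])
E
python3 - <<'E'
from h import *
from station import *
np.set_printoptions(precision=3,suppress=True)
f=grab_frame("top")
img=f["img"][:,:,::-1].copy()
# x+ is image up; y+ is left: order TL,TR,BR,BL
b,r=fit(f,box(80,-80,80,40),np.array([[395.6,161.8],[479.7,175.3],[475.3,216.2],[389.4,203.8]]),[520,-200,0]);print(b,r)
g,r=fit(f,box(150,0,150,56),np.array([[141.2,159.1],[224.1,161.2],[219.4,243.5],[132.4,242.4]]),[480,200,0]);print(g,r)
hd=box(24,-50,-10,115)
for L,v,c in((box(80,-80,80,40),b,(0,255,0)),(box(80,-80,80,0),b,(255,255,0)),(hd,b,(0,0,255)),(box(150,0,150,56),g,(0,255,0)),(box(130,0,0,0),g,(0,0,255))):
    cv2.polylines(img,[np.int32(proj(f,place(v,L))*16)],True,c,1,cv2.LINE_AA,4)
im=np.hstack([img[145:255,380:495],img[145:255,125:245]])
cv2.imwrite("pics/ov.png",cv2.resize(im,None,fx=3.4,fy=3.4,interpolation=cv2.INTER_CUBIC))
c,s=np.cos(g[2]),np.sin(g[2]);d=b[:2]-g[:2];print("block in gauge frame",c*d[0]+s*d[1],-s*d[0]+c*d[1],b[2]-g[2])
print("handle",place(b,[[0,-30,90]]))
E
```

```text
[ 618.544 -205.633   -0.169] [[1.245 0.249]
 [0.316 0.428]
 [1.228 1.129]
 [0.32  0.19 ]]
[597.293 177.825  -0.028] [[0.432 0.441]
 [0.672 1.029]
 [0.172 0.695]
 [0.333 0.482]]
block in gauge frame 31.843859063709 -382.723708643863 -0.14124593371539682
handle [[ 613.502 -235.206   90.   ]]
```

View pics/ov.png

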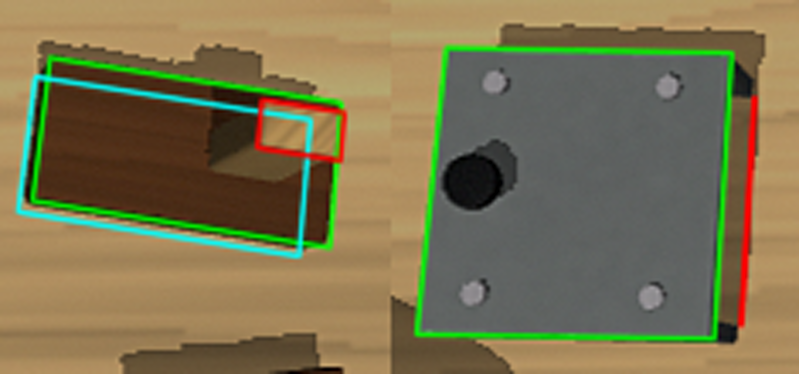

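The overlay fits the slab, handle and gauge to about 1 px, so the chosen block is confirmed. Now I work out the approach.

```bash
cat > mv.py <<'E'
import sys,numpy as np
from scipy.spatial.transform import Rotation as R
def down(yaw): # tool x at world angle yaw, z down
    return R.from_matrix(np.array([[np.cos(yaw),np.sin(yaw),0],[np.sin(yaw),-np.cos(yaw),0],[0,0,-1]]))
def delta(p0,q0,p1,yaw):
    r0=R.from_quat(np.roll(q0,-1));r1=down(yaw)
    return np.r_[r0.inv().apply(np.subtract(p1,p0))/10,(r0.inv()*r1).as_rotvec(degrees=True)/6]
if __name__=="__main__":
    from station import sense
    np.set_printoptions(precision=3,suppress=True)
    s=sense();x,y,z,a=map(float,sys.argv[1:5])
    print("t",s["t"],s["position"],s["tool_rot"],"F",s["ft_force"],"open",s["opening"],"q",s["q"])
    print(delta(s["position"],s["tool_rot"],[x,y,z],a))
E
python3 mv.py 613.5 -235 150 -0.169
```

```text
t 0.15 [221.915 529.77  204.539] [ 0.     0.833  0.554 -0.001] F [ 0.064 -0.441 -0.075] open 93.59059722066388 q [ 1.023  0.207  1.543 -0.     1.394 -0.15 ]
[-55.391  65.674   5.537   0.01    0.016  12.825]
```

jog_arm --deltas '[-20,24,0,0,0,4.5,9.4,-20,24,0,0,0,4.5,9.4,-20,24,0,0,0,4.5,9.4,-20,24,0,0,0,4.5,9.4,-20,24,0,0,0,4.5,9.4,-20,24,0,0,0,4.5,9.4,-20,24,0,0,0,4.5,9.4,-20,24,0,0,0,4.5,9.4,-20,24,0,0,0,4.5,9.4,-20,24,0,0,0,4.5,9.4]'

```text
t: 0.98
position: [366.5, 252.4, 205.3]
tool_rot: [-0.0, 0.939, 0.343, -0.0]
ft_force: [-0.1, 1.4, 0.3]
opening: 93.8
```

```bash
python3 mv.py 613.5 -235 150 -0.169
```

```text
t 0.9833 [366.492 252.397 205.293] [-0.     0.939  0.343 -0.   ] F [-0.087  1.423  0.266] open 93.82268338365594 q [ 0.408 -0.078  1.843  0.001  1.376 -0.292]
[-12.487  53.199   5.496  -0.005   0.004   8.295]
```

jog_arm --deltas '[-12.5,53,1,0,0,8.3,9.4,-12.5,53,1,0,0,8.3,9.4,-12.5,53,1,0,0,8.3,9.4,-12.5,53,1,0,0,8.3,9.4,-12.5,53,1,0,0,8.3,9.4,-12.5,53,1,0,0,8.3,9.4,-12.5,53,1,0,0,8.3,9.4,-12.5,53,1,0,0,8.3,9.4,-12.5,53,1,0,0,8.3,9.4,-12.5,53,1,0,0,8.3,9.4]'

```text
t: 1.82
position: [556.5, -117.9, 197.4]
tool_rot: [-0.0, 0.997, -0.082, -0.0]
ft_force: [0.1, 1.4, 1.0]
opening: 94.1
```

```bash
python3 mv.py 613.5 -235 150 -0.169
```

```text
t 1.8167 [ 556.476 -117.941  197.359] [-0.     0.997 -0.082 -0.   ] F [0.055 1.378 1.023] open 94.0965403623559 q [-0.362  0.201  1.566  0.001  1.376 -0.197]
[ 7.541 10.621  4.723 -0.009  0.004  0.045]
```

jog_arm --deltas '[7.5,10.5,4,0,0,0,9.4,7.5,10.5,4,0,0,0,9.4,7.5,10.5,4,0,0,0,9.4,7.5,10.5,4,0,0,0,9.4,7.5,10.5,4,0,0,0,9.4,7.5,10.5,4,0,0,0,9.4,7.5,10.5,4,0,0,0,9.4]'

```text
t: 2.4
position: [612.2, -231.6, 158.2]
tool_rot: [-0.0, 0.997, -0.082, -0.0]
ft_force: [0.3, -0.0, 0.2]
opening: 93.8
```

```bash
python3 mv.py 613.5 -235 54 -0.169
python3 - <<'E'
from h import *
from station import *
f=grab_frame("top");i=f["img"][120:250,370:530,::-1]
g=grab_frame("scene");j=g["img"][90:220,180:340,::-1]
cv2.imwrite("pics/near.png",cv2.resize(np.hstack([i,j]),None,fx=2.5,fy=2.5,interpolation=cv2.INTER_CUBIC))
E
```

```text
t 2.4 [ 612.182 -231.559  158.223] [-0.     0.997 -0.082 -0.   ] F [ 0.297 -0.028  0.196] open 93.80052448491419 q [-0.494  0.41   1.378  0.001  1.353 -0.33 ]
[ 0.187  0.327 10.422 -0.008  0.001  0.047]
```

View pics/near.png

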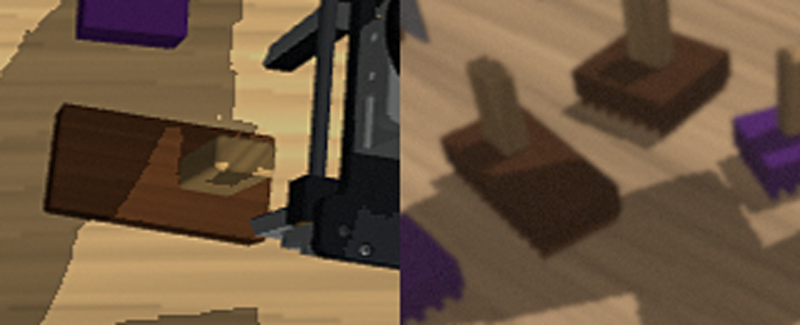

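The crop shows the open fingers straddling the pale handle at (235,165), and nothing lies under them but the block. I descend.

jog_arm --deltas '[0.2,0.3,3.5,0,0,0,7,0.2,0.3,6.5,0,0,0,7,0.2,0.3,9,0,0,0,7,0.2,0.3,10.4,0,0,0,7,0.2,0.3,10.4,0,0,0,6,0.2,0.3,10.4,0,0,0,6,0.2,0.3,10.4,0,0,0,5]'

```text
t: 3.08
position: [615.0, -237.7, 56.2]
tool_rot: [0.001, 0.997, -0.083, 0.002]
ft_force: [0.6, -0.2, -1.0]
opening: 56.4
```

jog_arm --deltas '[0,0,0,0,0,0,3.5,0,0,0,0,0,0,3,0,0,0,0,0,0,2.5,0,0,0,0,0,0,2,0,0,0,0,0,0,1.8,0,0,0,0,0,0,1.8,0,0,0,0,0,0,1.8,0,0,0,0,0,0,1.8,0,0,0,0,0,0,1.8]' --newtons 25

```text
t: 3.83
position: [614.1, -237.8, 54.4]
tool_rot: [0.0, 0.997, -0.083, 0.001]
ft_force: [1.1, -0.5, 2.6]
opening: 24.0
```

```bash
python3 mv.py 604 -235 54 -0.169
```

```text
t 3.8333 [ 614.138 -237.767   54.435] [ 0.     0.997 -0.083  0.001] F [ 1.063 -0.477  2.619] open 23.956215962018838 q [-0.501  0.525  1.443  0.     1.172 -0.334]
[-1.046 -0.105  0.042  0.005 -0.016  0.024]
```

Gripped: the opening is 24 mm, matching the handle. Next I slide the block to in front of the mouth, aligned with it.

```bash
python3 mv.py 591.7 -22 54.4 -0.028
```

```text
t 3.8333 [ 614.138 -237.767   54.435] [ 0.     0.997 -0.083  0.001] F [ 1.063 -0.477  2.619] open 23.956215962018838 q [-0.501  0.525  1.443  0.     1.172 -0.334]
[ -5.787 -20.907  -0.018   0.006  -0.015  -1.322]
```

jog_arm --deltas '[-0.3,-0.8,0,0,0,-0.1,1.8,-0.5,-1.8,0,0,0,-0.2,1.8,-0.8,-2.8,0,0,0,-0.3,1.8,-1.1,-4.0,0,0,0,-0.4,1.8,-1.5,-5.3,0,0,0,-0.5,1.8,-1.9,-6.7,0,0,0,-0.6,1.8,-2.2,-8.0,0,0,0,-0.7,1.8,-2.6,-9.3,0,0,0,-0.8,1.8,-2.9,-10.4,0,0,0,-0.9,1.8,-3.2,-11.4,0,0,0,-1.0,1.8]'

```text
t: 4.67
position: [601.0, -118.9, 54.4]
tool_rot: [0.001, 1.0, -0.03, 0.001]
ft_force: [1.1, -5.2, 3.8]
opening: 23.6
```

```bash
python3 mv.py 591.7 -22 54.4 -0.028
```

```text
t 4.6667 [ 601.01  -118.872   54.406] [ 0.001  1.    -0.03   0.001] F [ 1.097 -5.224  3.815] open 23.625454807807728 q [-0.336  0.441  1.57  -0.001  1.129 -0.276]
[-1.509 -9.614 -0.013  0.012 -0.01  -0.304]
```

jog_arm --deltas '[-0.2,-1.3,0,0,0,-0.1,1.8,-0.4,-2.6,0,0,0,-0.1,1.8,-0.6,-3.9,0,0,0,-0.2,1.8,-0.8,-5.2,0,0,0,-0.2,1.8,-1.0,-6.4,0,0,0,-0.3,1.8,-1.2,-7.5,0,0,0,-0.3,1.8,-1.4,-8.5,0,0,0,-0.3,1.8,-1.5,-9.2,0,0,0,-0.3,1.8,-1.5,-9.2,0,0,0,-0.3,1.8,-1.5,-9.2,0,0,0,-0.3,1.8]'

```text
t: 5.5
position: [591.1, -24.8, 54.4]
tool_rot: [-0.001, 1.0, -0.014, -0.0]
ft_force: [-0.9, 1.8, 7.8]
opening: 24.1
```

```bash
python3 mv.py 591.7 -22 54.4 -0.028;  python3 - <<'E'
from h import *
from station import *
f=grab_frame("top");i=f["img"][120:270,120:386,::-1]
cv2.imwrite("pics/front.png",cv2.resize(i,None,fx=3,fy=3,interpolation=cv2.INTER_CUBIC))
E
```

```text
t 5.5 [591.115 -24.803  54.375] [-0.001  1.    -0.014 -0.   ] F [-0.947  1.788  7.772] open 24.091556571326038 q [-0.189  0.404  1.624  0.001  1.114 -0.161]
[ 0.051 -0.282 -0.002 -0.013  0.003 -0.004]
```

View pics/front.png

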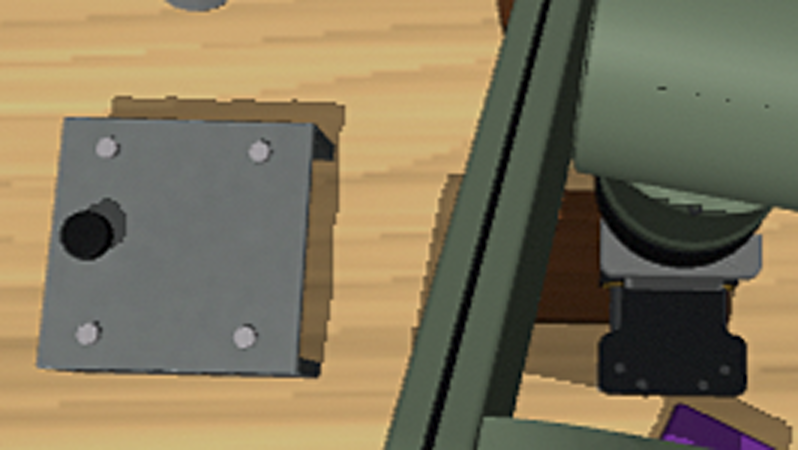

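In the top view the arm hides the nose; the slab's sides show at rows 192 and 322 of the crop. I check with the scene camera, model outlines overlaid.

Run:
```python
from h import *
from station import *
f=grab_frame("scene");raw=f["img"][:,:,::-1].copy();img=raw.copy()
g=[597.3,177.8,-.028]
s=sense();p=s["position"];b=place([p[0],p[1],-.028],[[0,30,0]])[0];b=[b[0],b[1],-.028]
for L,v,c in((box(80,-80,80,40),b,(0,255,0)),(box(80,-80,80,0),b,(255,255,0)),(box(150,0,150,56),g,(0,255,0)),(box(150,0,150,0),g,(255,255,0))):
    cv2.polylines(img,[np.int32(proj(f,place(v,L))*16)],True,c,1,cv2.LINE_AA,4)
i=np.vstack([raw[100:340,230:510],img[100:340,230:510]])
i=np.hstack([raw[110:340,240:510],img[110:340,240:510]])
o=cv2.resize(i,(799,int(230*799/540)),interpolation=cv2.INTER_CUBIC);cv2.imwrite("pics/sc1.png",o)
```

```text
(no output)
```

View pics/sc1.png

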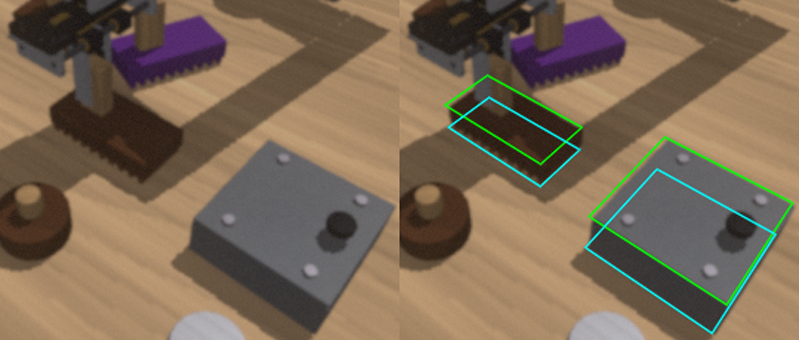

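Both outlines agree with the second camera to about 1 px. I advance to a nose depth of about 30 mm, short of the stop's nearest limit.

```bash
python3 mv.py 595.1 98 54.4 -0.028
```

```text
t 5.6 [591.109 -24.815  54.385] [-0.001  1.    -0.014 -0.   ] F [-0.461  0.922  6.939] open 24.048738322770962 q [-0.189  0.404  1.624  0.002  1.114 -0.161]
[  0.047 -12.288   0.019  -0.016   0.004  -0.007]
```

jog_arm --deltas '[0,-0.6,0,0,0,0,1.8,0,-1.5,0,0,0,0,1.8,0,-2.6,0,0,0,0,1.8,0,-3.7,0,0,0,0,1.8,0,-4.8,0,0,0,0,1.8,0,-5.9,0,0,0,0,1.8,0,-7.0,0,0,0,0,1.8,0,-8.0,0,0,0,0,1.8,0,-8.7,0,0,0,0,1.8,0,-9.2,0,0,0,0,1.8]'

```text
t: 6.43
position: [593.9, 65.3, 54.4]
tool_rot: [0.001, 1.0, -0.015, -0.0]
ft_force: [-0.7, -5.9, 6.8]
opening: 23.6
```

jog_arm --deltas '[0,-0.5,0,0,0,0,1.8,0,-1.0,0,0,0,0,1.8,0,-1.5,0,0,0,0,1.8,0,-2.0,0,0,0,0,1.8,0,-2.5,0,0,0,0,1.8,0,-2.8,0,0,0,0,1.8,0,-3.1,0,0,0,0,1.8,0,-3.1,0,0,0,0,1.8]'

```text
t: 7.1
position: [594.7, 96.4, 54.3]
tool_rot: [0.0, 1.0, -0.015, -0.0]
ft_force: [-0.4, -3.4, 7.4]
opening: 24.1
```

```bash
python3 mv.py 595.1 98 54.4 -0.028
```

```text
t 7.1 [594.709  96.37   54.333] [ 0.     1.    -0.015 -0.   ] F [-0.446 -3.424  7.407] open 24.073943179904735 q [ 0.017  0.424  1.596 -0.001  1.123  0.047]
[ 0.034 -0.164 -0.007  0.007  0.004 -0.014]
```

jog_arm --deltas '[0,-0.15,0,0,0,0,1.8,0,-0.3,0,0,0,0,1.8,0,-0.45,0,0,0,0,1.8,0,-0.6,0,0,0,0,1.8,0,-0.75,0,0,0,0,1.8,0,-0.9,0,0,0,0,1.8,0,-1.05,0,0,0,0,1.8,0,-1.2,0,0,0,0,1.8,0,-1.3,0,0,0,0,1.8,0,-1.4,0,0,0,0,1.8]'

```text
t: 7.93
position: [595.2, 109.4, 54.4]
tool_rot: [0.001, 1.0, -0.015, -0.0]
ft_force: [-0.8, -6.0, 7.0]
opening: 23.7
```

jog_arm --deltas '[0,-0.1,0,0,0,0,1.8,0,-0.2,0,0,0,0,1.8,0,-0.3,0,0,0,0,1.8,0,-0.4,0,0,0,0,1.8,0,-0.5,0,0,0,0,1.8]'

```text
t: 8.35
position: [595.3, 114.4, 54.4]
tool_rot: [0.001, 1.0, -0.015, -0.0]
ft_force: [-0.3, -6.3, 7.3]
opening: 24.1
```

jog_arm --deltas '[0,-0.1,0,0,0,0,1.8,0,-0.2,0,0,0,0,1.8,0,-0.3,0,0,0,0,1.8,0,-0.4,0,0,0,0,1.8,0,-0.5,0,0,0,0,1.8]'

```text
t: 8.77
position: [595.4, 119.3, 54.4]
tool_rot: [0.001, 1.0, -0.015, -0.0]
ft_force: [-0.1, -7.3, 8.0]
opening: 24.0
```

jog_arm --deltas '[0,-0.1,0,0,0,0,1.8,0,-0.2,0,0,0,0,1.8,0,-0.3,0,0,0,0,1.8,0,-0.4,0,0,0,0,1.8]'

```text
t: 9.1
position: [595.5, 123.4, 54.4]
tool_rot: [0.001, 1.0, -0.015, -0.0]
ft_force: [-1.0, -7.1, 7.5]
opening: 23.9
```

jog_arm --deltas '[0,-0.1,0,0,0,0,1.8,0,-0.2,0,0,0,0,1.8,0,-0.3,0,0,0,0,1.8]'

```text
t: 9.35
position: [595.6, 126.3, 54.4]
tool_rot: [0.001, 1.0, -0.015, -0.0]
ft_force: [0.3, -6.5, 7.3]
opening: 23.7
```

jog_arm --deltas '[0,-0.1,0,0,0,0,1.8,0,-0.2,0,0,0,0,1.8,0,-0.3,0,0,0,0,1.8]'

```text
t: 9.6
position: [595.7, 129.3, 54.4]
tool_rot: [0.001, 1.0, -0.015, -0.0]
ft_force: [-0.6, -7.5, 6.4]
opening: 24.0
```

jog_arm --deltas '[0,-0.1,0,0,0,0,1.8,0,-0.2,0,0,0,0,1.8,0,-0.3,0,0,0,0,1.8]'

```text
t: 9.85
position: [595.8, 132.3, 54.4]
tool_rot: [0.001, 1.0, -0.015, -0.0]
ft_force: [-0.4, -6.8, 7.4]
opening: 24.1
```

jog_arm --deltas '[0,-0.1,0,0,0,0,1.8,0,-0.2,0,0,0,0,1.8]'

```text
t: 10.02
position: [595.8, 134.2, 54.4]
tool_rot: [0.001, 1.0, -0.015, -0.0]
ft_force: [-0.2, -7.4, 7.5]
opening: 24.0
```

jog_arm --deltas '[0,-0.1,0,0,0,0,1.8,0,-0.2,0,0,0,0,1.8]'

```text
t: 10.18
position: [595.9, 136.2, 54.4]
tool_rot: [0.001, 1.0, -0.015, -0.0]
ft_force: [-0.7, -7.8, 7.0]
opening: 23.7
```

jog_arm --deltas '[0,-0.1,0,0,0,0,1.8,0,-0.2,0,0,0,0,1.8]'

```text
t: 10.35
position: [596.0, 138.1, 54.4]
tool_rot: [0.001, 1.0, -0.015, -0.0]
ft_force: [0.2, -6.6, 6.8]
opening: 23.5
```

jog_arm --deltas '[0,-0.1,0,0,0,0,1.8,0,-0.2,0,0,0,0,1.8]'

```text
t: 10.52
position: [596.0, 140.1, 54.4]
tool_rot: [0.001, 1.0, -0.015, -0.0]
ft_force: [-0.1, -8.6, 7.4]
opening: 24.0
```

jog_arm --deltas '[0,-0.1,0,0,0,0,1.8,0,-0.2,0,0,0,0,1.8]'

```text
t: 10.68
position: [596.1, 142.1, 54.4]
tool_rot: [0.001, 1.0, -0.015, -0.0]
ft_force: [-0.6, -7.0, 8.1]
opening: 24.0
```

jog_arm --deltas '[0,-0.1,0,0,0,0,1.8,0,-0.2,0,0,0,0,1.8]'

```text
t: 10.85
position: [596.2, 144.0, 54.4]
tool_rot: [0.001, 1.0, -0.015, -0.0]
ft_force: [0.3, -7.2, 6.3]
opening: 23.8
```

jog_arm --deltas '[0,-0.1,0,0,0,0,1.8,0,-0.2,0,0,0,0,1.8]'

```text
t: 11.02
position: [596.2, 146.0, 54.5]
tool_rot: [0.001, 1.0, -0.015, -0.0]
ft_force: [-0.5, -7.7, 7.6]
opening: 23.9
```

jog_arm --deltas '[0,-0.1,0,0,0,0,1.8,0,-0.2,0,0,0,0,1.8]'

```text
t: 11.18
position: [596.3, 147.3, 54.6]
tool_rot: [0.002, 1.0, -0.015, -0.0]
ft_force: [-1.5, -11.2, 9.9]
opening: 24.1
```

The force has begun to rise and the tool is lagging its command. I continue in 1 mm steps.

jog_arm --deltas '[0,-0.05,0,0,0,0,1.8,0,-0.1,0,0,0,0,1.8]'

```text
t: 11.35
position: [596.3, 147.4, 54.8]
tool_rot: [0.003, 1.0, -0.015, -0.0]
ft_force: [-1.3, -10.6, 8.9]
opening: 23.7
```

jog_arm --deltas '[0,-0.05,0,0,0,0,1.8,0,-0.1,0,0,0,0,1.8,0,-0.1,0,0,0,0,1.8]'

```text
t: 11.6
position: [596.3, 147.7, 54.9]
tool_rot: [0.003, 1.0, -0.015, -0.001]
ft_force: [-1.5, -13.8, 10.6]
opening: 24.1
```

Run:
```python
from h import *
from station import *
s=sense();print({k:np.round(s[k],3) for k in("position","tool_rot","ft_force","torque","q")})
f=grab_frame("top");raw=f["img"][:,:,::-1]
g=[597.3,177.8,-.028];p=s["position"]
b=place([p[0],p[1],-.028],[[0,30,0]])[0];b=[b[0],b[1],-.028]
f2=grab_frame("scene");r2=f2["img"][:,:,::-1]
out=[]
for F,i in((f,raw.copy()),(f2,r2.copy())):
    for L,v,c in((box(80,-80,80,40),b,(0,255,0)),(box(150,0,150,56),g,(255,255,0))):
        cv2.polylines(i,[np.int32(proj(F,place(v,L))*16)],True,c,1,cv2.LINE_AA,4)
    out.append(i)
o=np.hstack([out[0][120:270,120:330],r2[150:300,330:510]])
cv2.imwrite("pics/in.png",cv2.resize(o,None,fx=2.05,fy=2.05,interpolation=cv2.INTER_CUBIC))
```

```text
{'position': array([596.314, 147.65 ,  54.895]), 'tool_rot': array([ 0.003,  1.   , -0.015, -0.001]), 'ft_force': array([ -1.546, -13.845,  10.6  ]), 'torque': array([-1.797,  0.1  , -0.114]), 'q': array([ 0.105,  0.446,  1.561, -0.007,  1.136,  0.138])}
```

View pics/in.png

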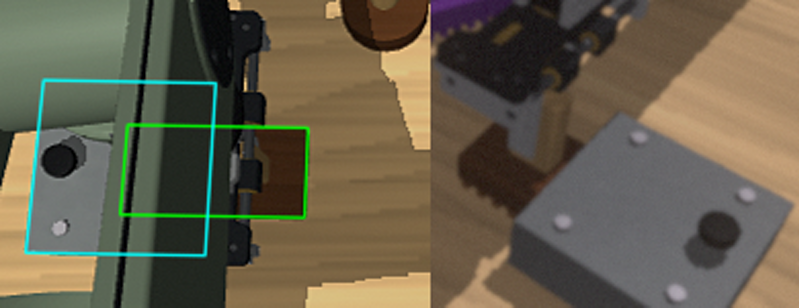

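The pictures show the block under the hood, with its rear edge where the model predicts (crop (307,170)). The rising force fits the solid stop, at a nose depth of about 80 mm. One more millimetre of push will confirm it.

jog_arm --deltas '[0,-0.05,0,0,0,0,1.8,0,-0.1,0,0,0,0,1.8,0,-0.1,0,0,0,0,1.8]'

```text
t: 11.95
position: [596.3, 147.9, 55.1]
tool_rot: [0.004, 1.0, -0.015, -0.001]
ft_force: [-1.9, -16.0, 11.4]
opening: 23.8
```

jog_arm --deltas '[0,-0.05,0.05,0,0,0,1.8,0,-0.1,0.05,0,0,0,1.8,0,-0.1,0.05,0,0,0,1.8]'

```text
t: 12.2
position: [596.4, 148.2, 54.7]
tool_rot: [0.004, 1.0, -0.015, -0.001]
ft_force: [-4.1, -17.9, 12.8]
opening: 23.9
```

It is home: 4 mm of further command gave under 1 mm of motion, and the force rose from 7.5 to 18 N. I ease off slightly, open, lift and look.

jog_arm --deltas '[0,0.1,0,0,0,0,1.8,0,0.2,0,0,0,0,1.8,0,0.2,0,0,0,0,2.6,0,0.2,0,0,0,0,3.5,0,0.2,0,0,0,0,5,0,0.2,0,0,0,0,6,0,0.2,0,0,0,0,6,0,0.2,0,0,0,0,6]'

```text
t: 12.87
position: [596.2, 151.6, 52.7]
tool_rot: [-0.0, 1.0, -0.015, -0.001]
ft_force: [-0.0, -0.2, -0.5]
opening: 55.9
```

jog_arm --deltas '[0,0.2,-2,0,0,0,6,0,0.2,-5,0,0,0,6,0,0.2,-9,0,0,0,6,0,0.2,-12,0,0,0,6,0,4,-12,0,0,0,6,0,8,-12,0,0,0,4,0,12,-12,0,0,0,2,0,15,-12,0,0,0,0,0,17,-12,0,0,0,0,0,17,-12,0,0,0,0]'

```text
t: 13.7
position: [591.6, -22.8, 173.3]
tool_rot: [0.001, 1.0, -0.017, -0.0]
ft_force: [0.1, -0.1, -1.3]
opening: 29.9
```

```bash
python3 mv.py 595 -10 25 -0.028
python3 - <<'E'
from h import *
from station import *
f=grab_frame("top");raw=f["img"][:,:,::-1]
f2=grab_frame("scene");r2=f2["img"][:,:,::-1]
o=np.hstack([raw[140:260,200:340],r2[150:270,330:460]])
cv2.imwrite("pics/out.png",cv2.resize(o,None,fx=2.9,fy=2.9,interpolation=cv2.INTER_CUBIC))
E
```

```text
t 13.7 [591.574 -22.758 173.271] [ 0.001  1.    -0.017 -0.   ] F [ 0.141 -0.102 -1.301] open 29.936889944512128 q [-0.184  0.269  1.533 -0.001  1.339 -0.149]
[ 0.298 -1.308 14.825  0.014  0.    -0.065]
```

View pics/out.png

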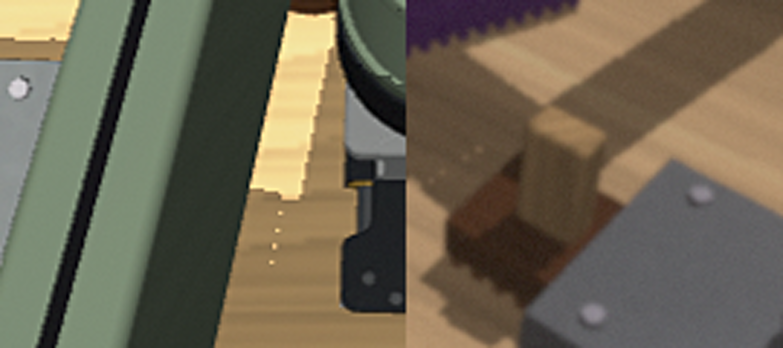

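The block sits flat, with its handle just outside the hood. To make sure it is flat and home, since the push by the handle was high and pitched the tool by about 0.4°, I will nudge its rear end gently, low down, with the fingers shut.

jog_arm --deltas '[0.2,-2,0,0,0,0,0,0.2,-5,1,0,0,0,0,0.2,-6.5,4,0,0,0,0,0.2,-7,7.5,0,0,0,0,0.2,-7,11,0,0,0,0,0.2,-7,13.5,0,0,0,0,0.2,-7,14.5,0,0,0,0,0.2,-7,14.5,0,0,0,0,0.2,-7,14.5,0,0,0,0]'

```text
t: 14.55
position: [596.1, 52.0, 28.7]
tool_rot: [-0.0, 1.0, -0.015, 0.0]
ft_force: [-0.5, -0.9, 0.6]
opening: 0.3
```

```bash
python3 mv.py 595 98 28 -0.028
python3 - <<'E'
from h import *
from station import *
f=grab_frame("top");raw=f["img"][:,:,::-1];f2=grab_frame("scene");r2=f2["img"][:,:,::-1]
b=place([597.3,177.8,-.028],[[0,0,0]])[0]
o=np.hstack([raw[140:260,200:340],r2[150:270,330:460]]);cv2.imwrite("pics/nudge.png",cv2.resize(o,None,fx=2.9,fy=2.9,interpolation=cv2.INTER_CUBIC))
E
```

```text
t 14.55 [596.136  52.006  28.663] [-0.     1.    -0.015  0.   ] F [-0.47  -0.89   0.603] open 0.33881968067410373 q [-0.058  0.451  1.618  0.     1.072 -0.029]
[-0.247 -4.594  0.068 -0.003 -0.001 -0.011]
```

View pics/nudge.png

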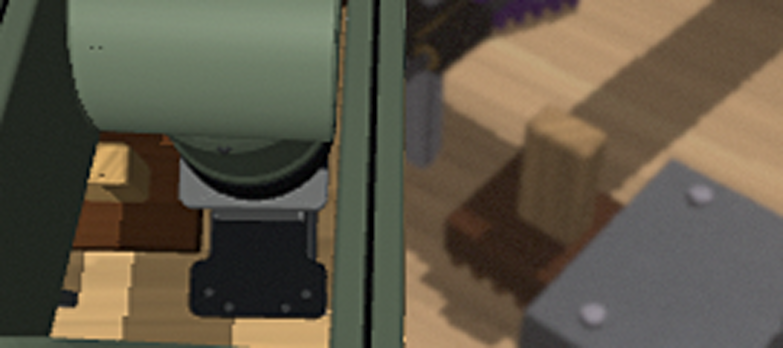

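The shut fingers stand clear behind the slab's rear end. I approach and nudge.

jog_arm --deltas '[-0.1,-0.6,0,0,0,0,0,-0.1,-1.2,0,0,0,0,0,-0.1,-1.8,0,0,0,0,0,-0.1,-2.2,0,0,0,0,0,-0.1,-2.5,0,0,0,0,0,-0.1,-2.7,0,0,0,0,0,-0.1,-2.8,0,0,0,0,0]'

```text
t: 15.23
position: [595.6, 79.5, 28.3]
tool_rot: [0.0, 1.0, -0.015, -0.0]
ft_force: [0.4, -0.5, 0.6]
opening: 0.6
```

jog_arm --deltas '[0,-0.1,0,0,0,0,0,0,-0.2,0,0,0,0,0,0,-0.3,0,0,0,0,0,0,-0.4,0,0,0,0,0]'

```text
t: 15.57
position: [595.7, 82.9, 28.2]
tool_rot: [0.0, 1.0, -0.015, -0.0]
ft_force: [-0.4, 0.7, 0.2]
opening: 0.4
```

jog_arm --deltas '[0,-0.1,0,0,0,0,0,0,-0.2,0,0,0,0,0,0,-0.3,0,0,0,0,0]'

```text
t: 15.82
position: [595.9, 86.0, 28.3]
tool_rot: [0.0, 1.0, -0.015, -0.0]
ft_force: [0.2, 0.1, -0.1]
opening: 0.5
```

jog_arm --deltas '[-0.1,-0.1,0,0,0,0,0,-0.1,-0.2,0,0,0,0,0,-0.1,-0.3,0,0,0,0,0]'

```text
t: 16.07
position: [594.9, 89.2, 28.3]
tool_rot: [0.0, 1.0, -0.015, -0.0]
ft_force: [-0.6, 0.9, 0.8]
opening: 0.6
```

jog_arm --deltas '[0,-0.1,0,0,0,0,0,0,-0.2,0,0,0,0,0]'

```text
t: 16.23
position: [595.0, 90.7, 28.3]
tool_rot: [0.001, 1.0, -0.015, -0.0]
ft_force: [0.6, -3.5, 0.4]
opening: 0.4
```

jog_arm --deltas '[0,-0.1,0,0,0,0,0,0,-0.2,0,0,0,0,0]'

```text
t: 16.4
position: [595.0, 90.9, 28.3]
tool_rot: [0.002, 1.0, -0.015, -0.0]
ft_force: [-0.8, -8.2, 0.8]
opening: 0.5
```

jog_arm --deltas '[0,-0.1,0,0,0,0,0,0,-0.2,0,0,0,0,0]'

```text
t: 16.57
position: [595.0, 91.3, 28.4]
tool_rot: [0.003, 1.0, -0.015, -0.0]
ft_force: [-1.9, -12.1, 1.7]
opening: 0.2
```

jog_arm --deltas '[0,-0.1,0,0,0,0,0,0,-0.2,0,0,0,0,0,0,-0.2,0,0,0,0,0]'

```text
t: 16.82
position: [595.0, 91.6, 28.4]
tool_rot: [0.005, 1.0, -0.015, -0.001]
ft_force: [-1.0, -14.9, 2.4]
opening: 0.3
```

The push is solid at 15 N. I retreat and swing clear for the final look.

jog_arm --deltas '[0,1,0,0,0,0,0,0,3,0,0,0,0,0,0,4,-4,0,0,0,0,0,5,-8,0,0,0,0,0,7,-12,0,0,0,0,0,9,-15,0,0,0,0,0,12,-15,0,0,0,0,0,16,-15,0,0,0,0,0,20,-15,0,0,0,0,0,24,-15,0,0,0,0]'

```text
t: 17.65
position: [588.1, -143.9, 178.9]
tool_rot: [-0.0, 1.0, -0.015, 0.001]
ft_force: [0.5, -0.0, 0.4]
opening: 0.3
```

jog_arm --deltas '[0,4,0,0,0,0,0,0,8,0,0,0,0,0,0,12,0,0,0,0,0,0,16,0,0,0,0,0,0,20,0,0,0,0,0,0,22,0,0,0,0,0,0,22,0,0,0,0,0]'

```text
t: 18.23
position: [580.3, -367.8, 177.9]
tool_rot: [0.001, 1.0, -0.018, 0.0]
ft_force: [0.8, 0.7, -0.2]
opening: 0.2
```

```bash
python3 mv.py 595 98 28 -0.028
python3 - <<'E'
from h import *
from station import *
f=grab_frame("top");raw=f["img"][:,:,::-1].copy();i=raw.copy()
g=[597.3,177.8,-.028];b=place(g,[[0,0,0]])[0];b=[*place(g,[[0,0,0]])[0][:2],-.028]
b=[*place(g,[[0,.5,0]])[0][:2],-.028]
for L,v,c in((box(80,-80,80,40),b,(0,255,0)),(box(24,-50,-10,115),b,(0,0,255)),(box(150,0,150,56),g,(255,255,0))):
    cv2.polylines(i,[np.int32(proj(f,place(v,L))*16)],True,c,1,cv2.LINE_AA,4)
o=np.hstack([raw[140:260,130:290],i[140:260,130:290]]);cv2.imwrite("pics/fin.png",cv2.resize(o,None,fx=2.5,fy=2.5,interpolation=cv2.INTER_CUBIC))
E
```

```text
t 18.2333 [ 580.322 -367.776  177.857] [ 0.001  1.    -0.018  0.   ] F [ 0.799  0.685 -0.17 ] open 0.23398189919023324 q [-0.69   0.461  1.266 -0.001  1.413 -0.655]
[ -0.211 -46.62   14.924   0.013  -0.007  -0.074]
```

View pics/fin.png

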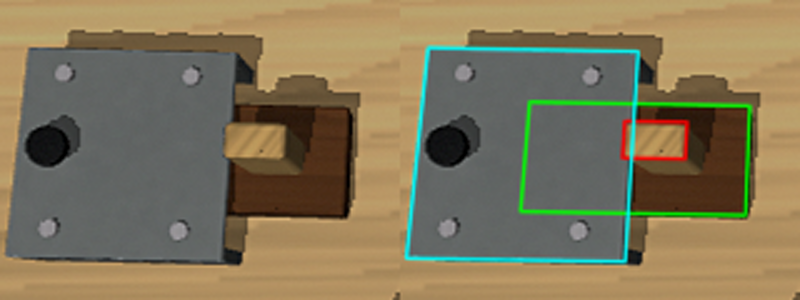

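The final picture agrees with the model of a centred, straight, seated block to about 1 px (~2 mm). I hand in.

```bash
python3 -c "
from station import *
print(finish_job())"
```

```text
the job is handed in; nothing more can be done
None
```

The brown border block is in the gauge against the stop, and I handed the job in at about 18 s of the 48 s allowed.

I gripped it by the handle and slid it, nose first and in line with the gauge, under the hood. At an estimated nose depth of about 80 mm the force rose from a steady 7–8 N to 18 N, with under 1 mm of motion for about 4 mm of further command. I then let go and pushed the rear end gently, low down, with the fingers shut. That push met solid resistance too, reaching 15 N.

- **Position:** The last top picture matched a centred, straight block to about 1 px (roughly 2 mm). The slab's sides looked up to 1 px off to one side, which is within the calibration error. The last scene pictures, before the nudge, show it flat.
- **Depth:** The seated depth is near the far end of the stated 45–82 mm range, which fits the solid stop. I could not read the feeler directly; its light spring could not be told from sliding friction.
- **Other objects:** I did not touch the square block or anything else. I did not take a separate closing picture of the square block. The arm ended clear of everything.

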